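# Free the stuck mixing cup from its holding pot

## Task

The orange plaster-mixing cup is stuck in the metal pot that is screwed to the bench: its two lugs sit under the pot's two claws. Take the cup by its projecting rim, twist it about an eighth of a turn so that the lugs come clear of the claws, pull it straight up out of the pot, and stand it upright on the round cork mat; set it down rather than drop it. Leave the loose white cup alone.

Things in the scene. Friction and masses are not known exactly. Their poses are not given: they have to be found in the camera images.
- mixing_cup: orange open cup, outer diameter 60 mm, wall 3 mm, 110 mm high, foot 48 mm wide, 0.12 kg. Origin: centre of its foot's underside; z up the axis. Two lugs stand out along its +x and -x to 40 mm from the axis, 12 mm wide, 52 to 58 mm above the foot. Starts hanging by them on the pot's rim: foot 10 mm, rim 120 mm above the bench; the top 43 mm is free to grip across the diameter, from any side.
- pot: aluminium pot fixed to the bench; outer diameter 76, inner 64, rim 62 mm high; dark foot plate 112 mm wide. Origin: centre of its underside, on the bench; z up. Two claws at its +x and -x cover the lugs (cup's x along pot's x within 3 deg): the cup rises only 2.5 mm until turned 26 to 150 deg about its axis, either way (no stops). Sprung rubber pads resist by up to 0.4 N m and 12 N.
- pot_claw (a point): tip of the pot's claw on its own +x side, upper face: a dark steel hook 16 mm wide that reaches in over the rim to 33.5 mm from the axis and out to 49 mm; underside 70.5 mm, top 76.5 mm above the bench. A like claw stands opposite.
- drying_mat: round brown cork mat, diameter 130 mm, 4 mm thick, fixed flat on the bench. Origin: centre of its underside, on the bench; its top is 4 mm above the bench.
- plaster_cup: loose empty pale-grey to white tapered cup, 70 mm wide at the rim, 77 mm high, standing on the bench between the pot and the mat; a bystander to be left where it is. Origin: centre of its underside; z up.

How it is judged (in metres and radians):
On the way, in this order (a step that is already met when the one before it is completed fails the run):
1. the cup has been twisted in the pot by more than 20 degrees (angle between the x axis of mixing_cup and the x axis of pot, either way round above 0.35 rad), for 0.1 s.
2. the cup has been pulled up clear of the pot (z of mixing_cup in the frame of pot above 0.07 m), for 0.1 s.
At the end, for the whole second after the job is handed in: The orange cup stands upright (within 6 degrees) and at rest with its whole foot on the cork mat (foot centre within 41 mm of the mat's centre), released (horizontal distance between mixing_cup and drying_mat below 0.041 m and z of mixing_cup in the frame of drying_mat between 0.0015 and 0.008 m and angle between mixing_cup's own z axis and vertical below 0.1 rad and linear speed of mixing_cup below 0.02 m/s); the robot touches nothing.
It fails at once if the loose white cup is moved by more than 20 mm or knocked over (distance of plaster_cup from where it was at the start of the episode above 0.02 m or angle between plaster_cup's own z axis and vertical above 0.4 rad).
It fails at once if the orange cup is dropped: let go, away from the pot, with its foot more than 25 mm above the bench (horizontal distance between mixing_cup and pot above 0.06 m and height (world z) of mixing_cup above 0.025 m and contact force between the fingers and mixing_cup below 0.01 N).
It also fails if it takes over 48 s, if anything falls off the work surface, if the arm or the gripper's body presses on something with over 40 N, if the wrist force passes 120 N, or if a joint passes its speed limit or range.

## Robot

A 6-joint arm with a two-finger parallel gripper is mounted at the origin on a cart in front of the work surface, level with it; the furniture and walls round the work are solid. World frame = base frame: x ahead of the robot, y to its left, z up, the work surface at z = 0. Lengths are in mm, angles in rad, forces in N, time in s.
With the tool pointing down it reaches from about 275 to 825 mm from the base axis. Payload 5.2 kg.
Tool frame: the origin (TCP) lies at the very end of the fingers, on their centre line; the grasp point (between the pads) lies 19 mm behind it; z points along the fingers, y is the direction in which the jaws open and shut (so a half turn about z gives the same grasp; the last joint's range is limited). The gripper opens to 93 mm and grips with 3 to 60 N. Pads are 15 mm wide; open, the fingers measure 128 mm over their backs; the gripper's body (75 mm by 188 mm) begins 65 mm behind the grasp point.
Start: joints at [1.033, 0.259, 1.535, -0, 1.348, -0.203], TCP at [180.697, 519.474, 218.653] pointing down, gripper open.
Joint ranges: [-3.14, 3.14], [-0.91, 2.08], [0.19, 2.58], [-1.22, 4.36], [0.22, 2.71], [-3.12, 3.12]. Speed limits (rad/s): [2.57, 2.57, 3.14, 3.14, 3.14, 3.14].

## Interface

Orientations are given as [roll, pitch, yaw] about the fixed x, y, z axes, in that order (R = Rz(yaw) Ry(pitch) Rx(roll)).
In Python, from bench import robot gives the robot as it stands. The module is installed in compiled form; this text tells all that it offers. Calls block until the motion is done:
- robot.move_ptp(position, orientation): joint-space move of the TCP to a pose.
- robot.move_linear(position, ori=None, speed=150, f_stop=None): straight line of the TCP; ori=None keeps the orientation; speed is the mean speed in mm/s. With f_stop (N) it stops when the force on the tool has changed by that much, and returns True; else False.
- robot.move_j(angles): joint-space move.
- robot.move_gripper(opening): opening from 0.0 (shut) to 1.0 (fully open); the grip force is fixed at half the most; returns when the fingers have stopped.
- robot.sleep(seconds).
- robot.inverse_kinematics(position, orientation): joint angles nearest the present ones, or None.
- robot.get_image(name): name is "scene" or "top"; returns a dict with "img" (480x640x3 uint8, blue, green, red), "fovy" (degrees; the focal length in pixels is half the picture's height over the tangent of half this angle, whatever the lens; pixels are square), "cx", "cy" (the principal point, pixels), "eye" and "orientation" of the camera in the world. Camera axes: x right, y down, z forward; pixel columns grow to the right and rows downward; lengths in mm; the calibration is good to about 2 mm. A picture is of the moment at which its call begins. There is no depth.
A pose or a line that the arm cannot do raises robot.MotionError and nothing moves.
- robot.hand_in(): hands the job in, once; it reports no verdict.
Readings, each from a call of its own:
- robot.current_t(): time.
- robot.current_qpos(): joint angles.
- robot.current_joint_vel(): joint speeds.
- robot.current_joint_efforts(): joint torques, N m.
- robot.current_tcp_pos(): TCP position.
- robot.current_eef_rot(): TCP orientation.
- robot.current_contact_force(): force on the tool from outside, world axes, zero at the start.
- robot.current_ft_torque(): the same for the moment, N m.
- robot.current_gripper_width(): opening from 0.0 (shut) to 1.0 (fully open).
Only numpy, scipy, OpenCV 4.12 (cv2) and the standard library are available. Lean on these libraries where they do the work, as an engineer would, in place of code of your own. Each camera call takes 0.05 s, during which the arm holds its last target.

## Working session

There is one attempt and no reset: what is moved stays moved. The work goes in short steps, each a Python script; the robot and the scene stay as the last script left them, time stands still between calls to the robot, and variables do not carry over. Pictures are saved under pics/ and viewed, and the job is handed in when it is done.

```bash
mkdir -p pics; python3 - <<'E'
from bench import robot
import cv2
for n in ("scene","top"):
    d=robot.get_image(n); cv2.imwrite(f"pics/{n}0.png",d["img"])
    print(n,{k:d[k] for k in d if k!="img"})
print(robot.current_t(),robot.current_eef_rot(),robot.current_gripper_width())
E
```

```text
scene {'fovy': 56.77440805601556, 'cx': 317.41496569860396, 'cy': 244.78311882949498, 'eye': array([ 140.99028205, -421.16503324,  761.75382153]), 'orientation': array([-2.45803139, -0.01072496, -0.74242291])}
top {'fovy': 42.3021067579831, 'cx': 312.71316735646093, 'cy': 245.34537565557483, 'eye': array([ 363.00040161,  -27.91974768, 1216.18116813]), 'orientation': array([-3.00655811, -0.00458711, -1.56081663])}
0.1 [-3.13998636e+00 -3.58894734e-04  2.80683152e+00] 0.9996134646899054
```

View pics/scene0.png

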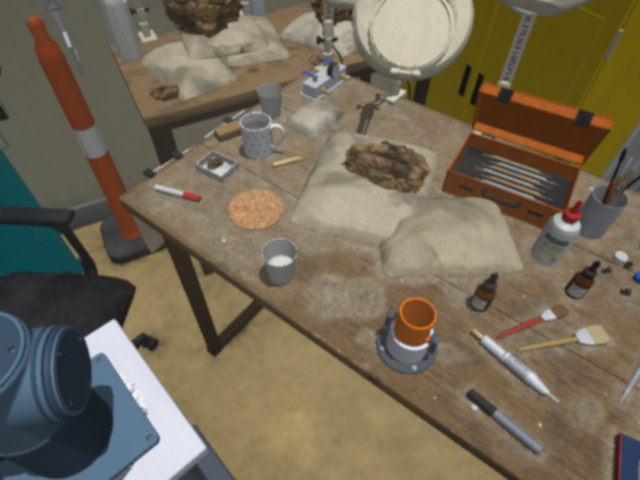

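View pics/top0.png

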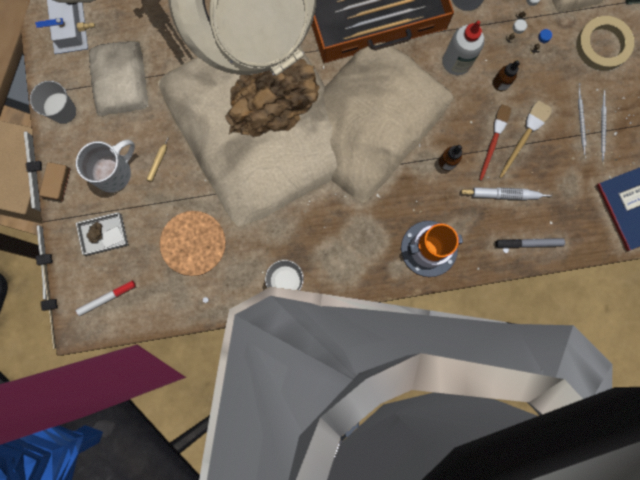

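The scene view shows the pot with the orange cup near (407,335), the mat near (256,208) and the white cup near (280,262). In the top view they are at (432,248), (192,242) and (285,278). I'll enlarge these areas.

```bash
python3 - <<'E'
import cv2
s=cv2.imread("pics/scene0.png");t=cv2.imread("pics/top0.png")
def c(im,x,y,w,h,f,n): cv2.imwrite(n,cv2.resize(im[y:y+h,x:x+w],None,fx=f,fy=f,interpolation=cv2.INTER_CUBIC))
c(s,365,285,90,90,6,"pics/s_pot.png")
c(t,390,205,90,80,7,"pics/t_pot.png")
c(s,220,180,100,110,5,"pics/s_mat.png")
c(t,150,200,160,110,5,"pics/t_mat.png")
E
```

```text
(no output)
```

View pics/s_pot.png

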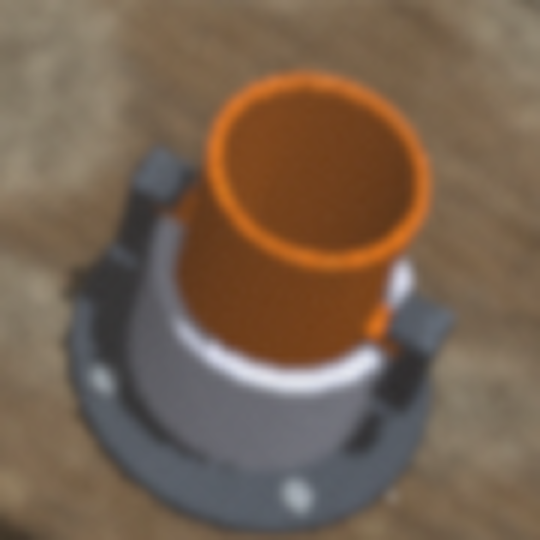

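View pics/t_pot.png

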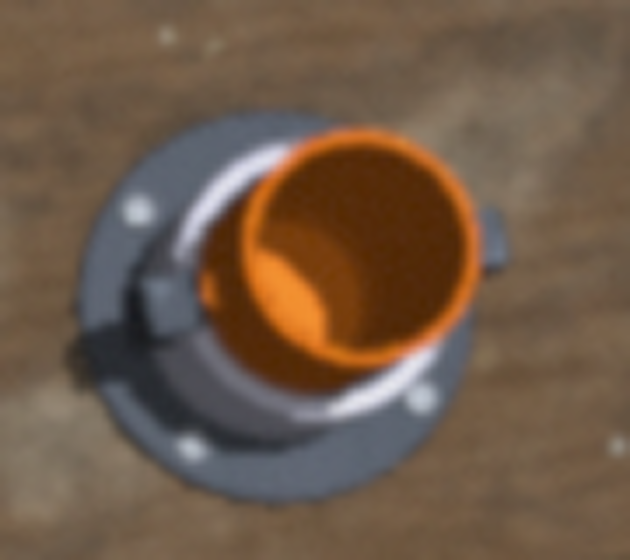

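View pics/s_mat.png

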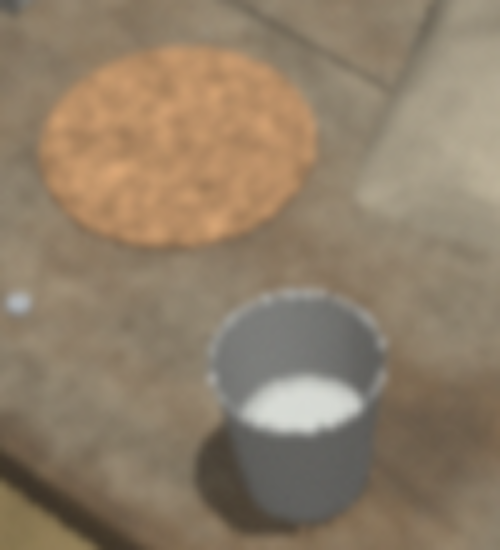

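View pics/t_mat.png

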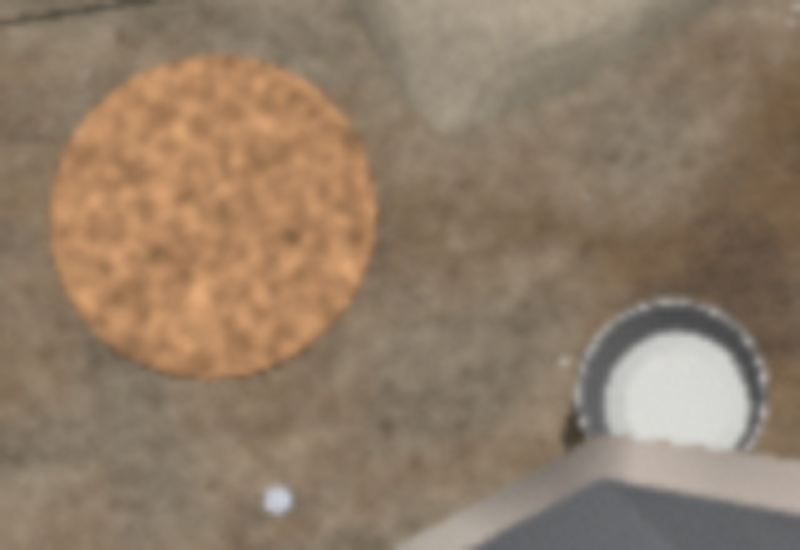

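```bash
cat > h.py <<'E'
import numpy as np, cv2
from scipy.spatial.transform import Rotation as R
CAM={"scene":(56.77440805601556,317.41496569860396,244.78311882949498,[140.99028205,-421.16503324,761.75382153],[-2.45803139,-0.01072496,-0.74242291]),
"top":(42.3021067579831,312.71316735646093,245.34537565557483,[363.00040161,-27.91974768,1216.18116813],[-3.00655811,-0.00458711,-1.56081663])}
def ray(c,u,v):
    f,cx,cy,e,o=CAM[c]; F=240/np.tan(np.radians(f/2))
    d=R.from_euler("xyz",o).as_matrix()@np.array([(u-cx)/F,(v-cy)/F,1]); return np.array(e),d/np.linalg.norm(d)
def atz(c,u,v,z):
    e,d=ray(c,u,v); return e+d*(z-e[2])/d[2]
def tri(a,b):
    A=0;B=0;rs=[ray("scene",*a),ray("top",*b)]
    for e,d in rs:
        P=np.eye(3)-np.outer(d,d);A=A+P;B=B+P@e
    p=np.linalg.solve(A,B); g=[np.linalg.norm((np.eye(3)-np.outer(d,d))@(p-e)) for e,d in rs]
    return p,g
def proj(c,p):
    f,cx,cy,e,o=CAM[c]; F=240/np.tan(np.radians(f/2))
    q=R.from_euler("xyz",o).as_matrix().T@(np.array(p)-e); return np.array([cx+F*q[0]/q[2],cy+F*q[1]/q[2]])
E
python3 - <<'E'
from h import *
np.set_printoptions(precision=1,suppress=True)
S=lambda x,y,x0,y0,f:((x+.5)/f-.5+x0,(y+.5)/f-.5+y0)
rs=S(319.5,171,365,285,6); rt=S(361.5,247.5,390,205,7)
print("rim",tri(rs,rt),atz("scene",*rs,120),atz("top",*rt,120))
ms=S(178.5,145.5,220,180,5); mt=S(213.5,216,150,200,5)
print("mat",tri(ms,mt),atz("scene",*ms,4),atz("top",*mt,4))
ws=S(298,361,220,180,5); wt=S(671,393,150,200,5)
print("white",tri(ws,wt),atz("scene",*ws,77),atz("top",*wt,77))
cl=[]
for a,b in (((160,172),(170,303)),((420,320),(492,240))):
    a=S(*a,365,285,6);b=S(*b,390,205,7);print("claw",tri(a,b),atz("scene",*a,76.5),atz("top",*b,76.5))
# foot plate outline centre (top) and pot
ft=S(277,306,390,205,7);print("plate",atz("top",*ft,5))
for n,p in (("lamp",(395,45)),): print(n,atz("scene",*p,300))
E
```

```text
rim (array([ 523.8, -260.6,  121.3]), [np.float64(0.195774762787876), np.float64(0.19577476278774567)]) [ 524.5 -260.1  120. ] [ 524.2 -261.   120. ]
mat (array([529.7, 205.7,   4.9]), [np.float64(0.48263983389353976), np.float64(0.4826398338934938)]) [529.8 206.7   4. ] [530.3 205.6   4. ]
white (array([455.8,  21.2,  77.9]), [np.float64(0.440368050728357), np.float64(0.44036805072827667)]) [455.9  22.   77. ] [456.3  21.   77. ]
claw (array([ 514.6, -218.6,   78.4]), [np.float64(0.4786286266771502), np.float64(0.4786286266773072)]) [ 515.2 -217.7   76.5] [ 515.2 -219.2   76.5]
claw (array([ 530.7, -301.9,   84.2]), [np.float64(1.5993201961397059), np.float64(1.5993201961397825)]) [ 533.7 -299.5   76.5] [ 533.  -305.    76.5]
plate [ 524.2 -261.4    5. ]
lamp [891.6 145.7 300. ]
```

Both views agree within about 1 mm. The rim centre is at (524,-261,121), the mat at (530,206,5), the white cup at (456,21), and the claws lie along about -78°. Next I'll check joint 6 range over the grasp and twist.

```bash
python3 - <<'E'
from bench import robot
import numpy as np
np.set_printoptions(precision=2,suppress=True)
for y in range(-180,180,30):
    a=[robot.inverse_kinematics(p,[np.pi,0,np.radians(y)]) for p in ([524.2,-260.7,84],[524.2,-260.7,270],[530,206,80])]
    print(y,*[None if q is None else np.array(q) for q in a])
E
```

```text
-180 [-0.65  0.44  1.62  0.    1.08 -2.22] [-0.65  0.3   1.36  0.    1.49 -2.22] [ 0.17  0.42  1.67  0.    1.05 -1.4 ]
-150 [-0.65  0.44  1.62  0.    1.08 -2.75] [-0.65  0.3   1.36  0.    1.49 -2.75] [ 0.17  0.42  1.67  0.    1.05 -1.92]
-120 [-0.65  0.44  1.62 -0.    1.08  3.01] [-0.65  0.3   1.36 -0.    1.49  3.01] [ 0.17  0.42  1.67  0.    1.05 -2.44]
-90 [-0.65  0.44  1.62 -0.    1.08  2.49] [-0.65  0.3   1.36 -0.    1.49  2.49] [ 0.17  0.42  1.67 -0.    1.05 -2.97]
-60 [-0.65  0.44  1.62 -0.    1.08  1.97] [-0.65  0.3   1.36 -0.    1.49  1.97] [ 0.17  0.42  1.67 -0.    1.05  2.79]
-30 [-0.65  0.44  1.62 -0.    1.08  1.44] [-0.65  0.3   1.36 -0.    1.49  1.44] [ 0.17  0.42  1.67 -0.    1.05  2.27]
0 [-0.65  0.44  1.62 -0.    1.08  0.92] [-0.65  0.3   1.36 -0.    1.49  0.92] [ 0.17  0.42  1.67 -0.    1.05  1.75]
30 [-0.65  0.44  1.62 -0.    1.08  0.4 ] [-0.65  0.3   1.36 -0.    1.49  0.4 ] [ 0.17  0.42  1.67 -0.    1.05  1.22]
60 [-0.65  0.44  1.62 -0.    1.08 -0.13] [-0.65  0.3   1.36  0.    1.49 -0.13] [ 0.17  0.42  1.67 -0.    1.05  0.7 ]
90 [-0.65  0.44  1.62  0.    1.08 -0.65] [-0.65  0.3   1.36  0.    1.49 -0.65] [ 0.17  0.42  1.67 -0.    1.05  0.17]
120 [-0.65  0.44  1.62  0.    1.08 -1.18] [-0.65  0.3   1.36  0.    1.49 -1.18] [ 0.17  0.42  1.67  0.    1.05 -0.35]
150 [-0.65  0.44  1.62  0.    1.08 -1.7 ] [-0.65  0.3   1.36  0.    1.49 -1.7 ] [ 0.17  0.42  1.67  0.    1.05 -0.87]
```

```bash
python3 - <<'E'
from bench import robot
import numpy as np,cv2
np.set_printoptions(precision=2,suppress=True)
o=[np.pi,0,np.radians(120)]
robot.move_ptp([524.2,-260.7,230],o)
print(robot.current_t(),robot.current_tcp_pos())
print(robot.move_linear([524.2,-260.7,84],o,speed=100,f_stop=8),robot.current_tcp_pos())
for n in("scene","top"): cv2.imwrite(f"pics/{n}1.png",robot.get_image(n)["img"])
print(robot.current_t(),robot.current_contact_force())
s=cv2.imread("pics/scene1.png")[220:400,330:510]; cv2.imwrite("pics/s1c.png",cv2.resize(s,None,fx=3.3,fy=3.3,interpolation=cv2.INTER_CUBIC))
E
```

```text
3.0917 [ 524.54 -259.85  230.08]
False [ 524.62 -260.99   84.71]
4.8 [ 0.97 -0.33  0.38]
```

View pics/s1c.png

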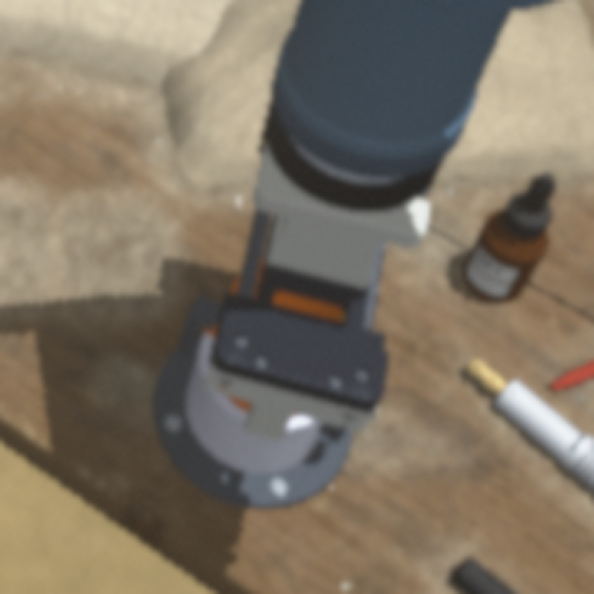

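The fingers straddle the cup (rim visible at about (310,305) in the crop, finger in front at about (300,370)) with no contact. Now I'll close and twist.

```bash
python3 - <<'E'
from bench import robot
import numpy as np,cv2
np.set_printoptions(precision=2,suppress=True)
def st(n): print(n,robot.current_t(),robot.current_gripper_width(),np.array(robot.current_tcp_pos()),np.array(robot.current_contact_force()),np.array(robot.current_ft_torque()),np.degrees(robot.current_eef_rot()))
robot.move_gripper(0.0); st("grip")
p=robot.current_tcp_pos()
for y in (107,95,82,70):
    robot.move_linear([524.2,-260.7,84],[np.pi,0,np.radians(y)]); st(y)
for n in("scene","top"): cv2.imwrite(f"pics/{n}2.png",robot.get_image(n)["img"])
for n,(x,y) in (("scene",(340,240)),("top",(370,185))):
    s=cv2.imread(f"pics/{n}2.png")[y:y+140,x:x+140]; cv2.imwrite(f"pics/{n}2c.png",cv2.resize(s,None,fx=4,fy=4,interpolation=cv2.INTER_CUBIC))
E
```

```text
grip 5.4417 0.6262347777439753 [ 524.16 -260.84   84.02] [-0.47 -0.98 -0.2 ] [-0.16  0.07 -0.1 ] [-179.99    0.01  119.99]
107 5.8167 0.6296316825725762 [ 524.06 -260.7    84.02] [-0.75  0.91  2.23] [-0.04  0.27 -0.26] [-179.99   -0.01  107.16]
95 6.175 0.6251246690038997 [ 524.1  -260.73   83.98] [-0.08 -0.07  0.39] [-0.08  0.39 -0.2 ] [-179.99   -0.     95.27]
82 6.55 0.6303978385107479 [ 524.04 -260.71   83.99] [-2.8   0.19  2.46] [ 0.    0.44 -0.34] [-179.99   -0.01   82.28]
70 6.9083 0.6279463384710526 [ 524.18 -260.8    83.98] [-2.12 -0.88  1.88] [-0.04  0.43 -0.28] [180.    0.   70.3]
```

View pics/scene2c.png

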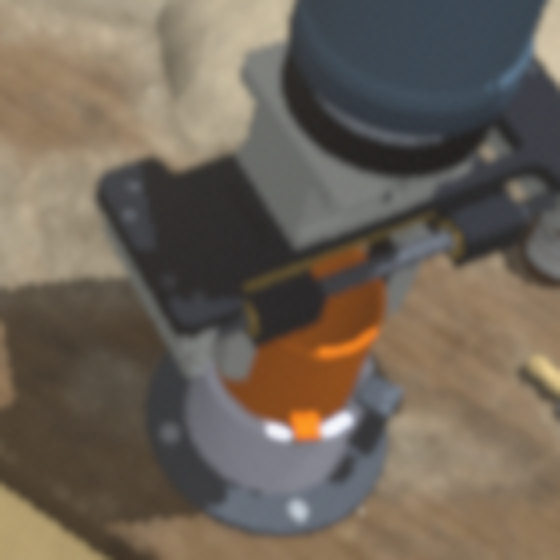

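View pics/top2c.png

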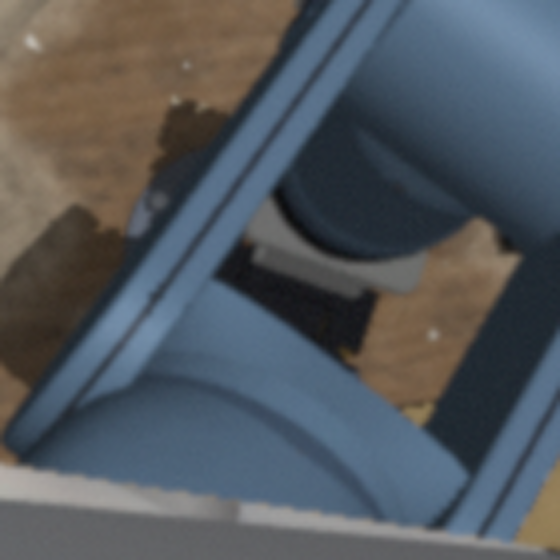

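In the scene crop the orange lug shows at (305,422), i.e. scene px (416,345), well away from the claw at (383,390). I'll work out its angle.

```bash
python3 - <<'E'
from h import *
p=atz("scene",340+305.5/4-.5,240+421/4-.5,68);d=p[:2]-[524.2,-260.7]
print(p,np.hypot(*d),np.degrees(np.arctan2(d[1],d[0])), np.degrees(np.arctan2(-301-(-218.5),533-515)))
E
```

```text
[ 504.59144523 -284.52605561   68.        ] 30.8573548185429 -129.45396607373942 -77.69198418257209
```

The lug is at -129° and the claw at -78°, so the cup has turned about 50° with no slip. Now I'll pull it straight up, watching the force.

```bash
python3 - <<'E'
from bench import robot
import numpy as np,cv2
np.set_printoptions(precision=2,suppress=True)
def st(n): print(n,robot.current_t(),robot.current_gripper_width(),np.array(robot.current_tcp_pos()),np.array(robot.current_contact_force()))
for z in (92,120,230):
    r=robot.move_linear([524.2,-260.7,z],speed=80,f_stop=40); st((z,r))
    if r: break
cv2.imwrite("pics/scene3.png",robot.get_image("scene")["img"])
s=cv2.imread("pics/scene3.png")[180:400,300:560]; cv2.imwrite("pics/s3c.png",cv2.resize(s,None,fx=2.7,fy=2.7,interpolation=cv2.INTER_CUBIC))
E
```

```text
(92, False) 7.2583 0.6251455692215132 [ 524.03 -260.49   92.21] [-2.55  0.32  1.71]
(120, False) 7.7583 0.6254505212780451 [ 524.85 -261.01  120.86] [ 0.66 -0.47 -1.21]
(230, False) 9.2833 0.6260089565201233 [ 523.9  -260.51  229.3 ] [-0.46  0.01 -0.68]
```

View pics/s3c.png

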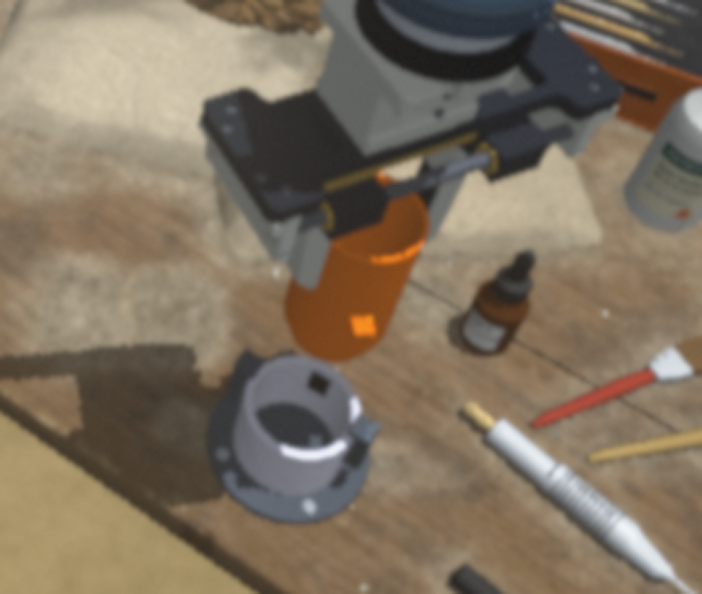

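```bash
python3 - <<'E'
from h import *
from bench import robot
np.set_printoptions(precision=2,suppress=True)
a=np.radians(-129)
for s in (-10,-5,0,5): print(s,proj("scene",[523.9+40*np.cos(a),-260.6+40*np.sin(a),229.3-74+55+s]),"meas",300+363.5/2.7-.5,180+326.5/2.7-.5)
def st(n): print(n,robot.current_t(),robot.current_gripper_width(),np.array(robot.current_tcp_pos()),np.array(robot.current_contact_force()))
robot.move_linear([530,206,230],speed=130); st("over")
robot.move_linear([530,206,100],speed=100); st("low")
for n in("scene","top"): cv2.imwrite(f"pics/{n}4.png",robot.get_image(n)["img"])
s=cv2.imread("pics/scene4.png")[60:300,150:400]; cv2.imwrite("pics/s4c.png",cv2.resize(s,None,fx=2.4,fy=2.4,interpolation=cv2.INTER_CUBIC))
E
```

```text
-10 [433.63 309.22] meas 434.1296296296296 300.4259259259259
-5 [434.36 307.44] meas 434.1296296296296 300.4259259259259
0 [435.1  305.63] meas 434.1296296296296 300.4259259259259
5 [435.86 303.8 ] meas 434.1296296296296 300.4259259259259
over 13.075 0.6277448297456947 [530.03 205.77 230.03] [-0.82 -0.06 -1.19]
low 14.525 0.6280845901048182 [530.54 206.11 100.71] [-0.19 -0.49 -0.97]
```

View pics/s4c.png

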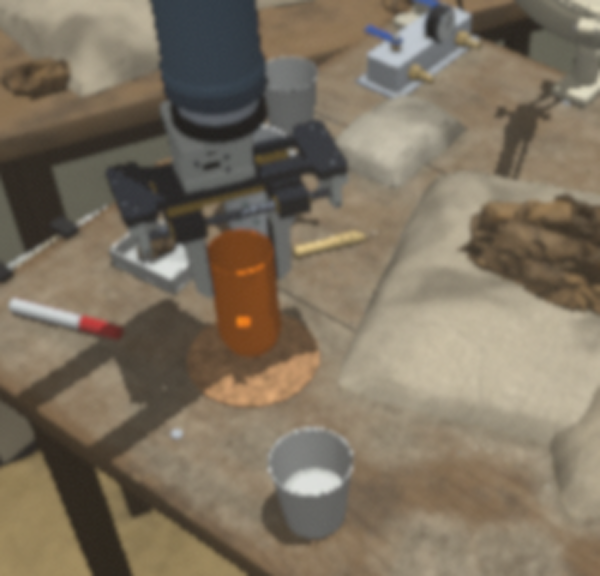

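The cup hangs over the mat and the white cup is untouched. In the crop its axis may lean slightly, and the lug read about 5 px off the prediction. I'll check the tilt enlarged before setting it down.

```bash
python3 - <<'E'
from h import *
s=cv2.imread("pics/scene4.png")
im=cv2.resize(s[145:225,215:295],None,fx=7,fy=7,interpolation=cv2.INTER_CUBIC)
# overlay: predicted upright rim & foot circles and lug
c=np.array([530.5,206.1]); 
for z,r in ((26.7,24),(26.7+110,30),(26.7+58,30)):
    t=np.linspace(0,2*np.pi,60)
    pts=np.array([(proj("scene",[c[0]+r*np.cos(a),c[1]+r*np.sin(a),z])-[215,145]+.5)*7-.5 for a in t])
    cv2.polylines(im,[pts.round().astype(int)],True,(255,255,0),1)
a=np.radians(-129)
p=(proj("scene",[c[0]+40*np.cos(a),c[1]+40*np.sin(a),26.7+55])-[215,145]+.5)*7
cv2.circle(im,tuple(p.astype(int)),4,(0,255,0),-1)
cv2.imwrite("pics/s4d.png",im)
E
```

```text
(no output)
```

View pics/s4d.png

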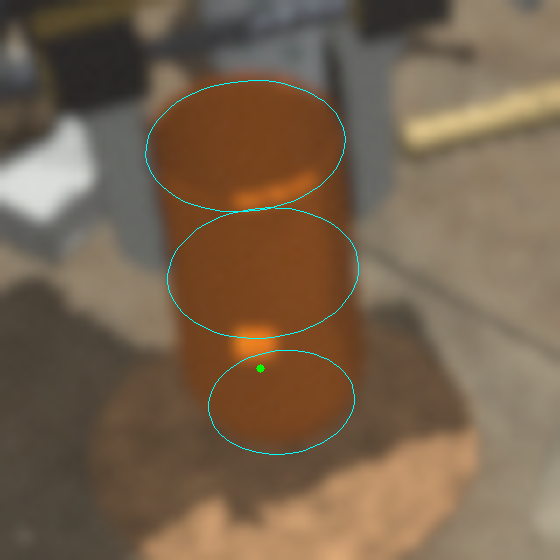

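The rim sits about 2 px above the prediction, which means a few mm higher or a slight lean. The foot matches, and the bright lug patch is its top face. I'll lower onto the mat with a force stop.

```bash
python3 - <<'E'
from h import *
from bench import robot
np.set_printoptions(precision=2,suppress=True)
def st(n): print(n,robot.current_t(),robot.current_gripper_width(),np.array(robot.current_tcp_pos()),np.array(robot.current_contact_force()),np.array(robot.current_ft_torque()))
robot.move_linear([530,206,86],speed=60); st("86")
r=robot.move_linear([530,206,68],speed=20,f_stop=6); st(r)
robot.sleep(.3); st("hold")
cv2.imwrite(f"pics/scene5.png",robot.get_image("scene")["img"])
s=cv2.imread("pics/scene5.png")
im=cv2.resize(s[145:245,205:305],None,fx=6,fy=6,interpolation=cv2.INTER_CUBIC)
c=np.array(robot.current_tcp_pos())[:2]
for z,r in ((4,24),(114,30),(62,30)):
    t=np.linspace(0,2*np.pi,60)
    pts=np.array([(proj("scene",[c[0]+r*np.cos(a),c[1]+r*np.sin(a),z])-[205,145]+.5)*6-.5 for a in t])
    cv2.polylines(im,[pts.round().astype(int)],True,(255,255,0),1)
cv2.imwrite("pics/s5d.png",im)
E
```

```text
86 15.0083 0.6337527606116344 [529.42 205.92  85.24] [-0.69  0.47 -0.81] [-0.01  0.13  0.01]
True 15.5417 0.6280421532094639 [530.2  206.03  77.88] [0.23 0.88 3.71] [-0.05  0.2  -0.06]
hold 15.8417 0.630199183734945 [530.22 206.02  77.87] [-0.02 -0.88  5.37] [-0.14  0.14  0.01]
```

View pics/s5d.png

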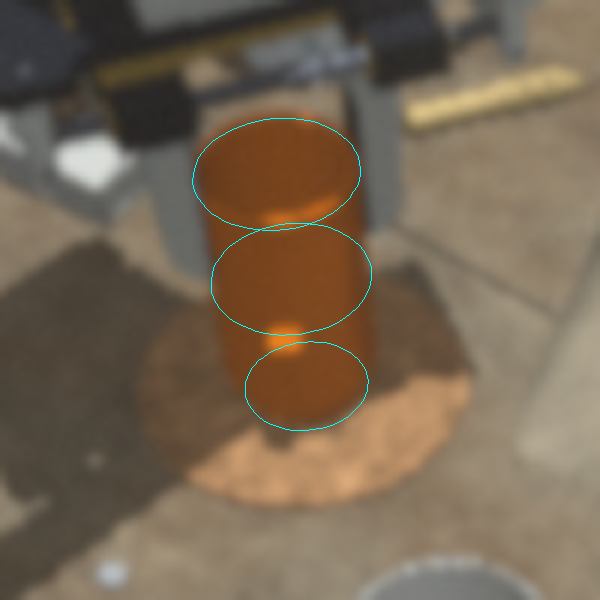

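Contact came at TCP z = 77.9, where 78 was expected, and the cup matches the upright overlay. I'll release, rise and look.

```bash
python3 - <<'E'
from h import *
from bench import robot
np.set_printoptions(precision=2,suppress=True)
def st(n): print(n,robot.current_t(),robot.current_gripper_width(),np.array(robot.current_tcp_pos()),np.array(robot.current_contact_force()))
robot.move_gripper(1.0); st("open"); robot.sleep(.3)
robot.move_linear([530.2,206,160],speed=60); st("up")
robot.move_linear([530.2,206,260],speed=100); 
robot.move_ptp([440,-60,300],[np.pi,0,np.radians(70)]); robot.sleep(.5); st("away")
for n in("scene","top"): cv2.imwrite(f"pics/{n}6.png",robot.get_image(n)["img"])
a=cv2.resize(cv2.imread("pics/scene6.png")[140:300,200:330],None,fx=3,fy=3,interpolation=cv2.INTER_CUBIC)
b=cv2.resize(cv2.imread("pics/top6.png")[180:340,140:270],None,fx=3,fy=3,interpolation=cv2.INTER_CUBIC)
cv2.imwrite("pics/c6.png",np.hstack([a,b]))
E
```

```text
open 16.6417 0.9972185142418399 [529.39 205.91  77.02] [ 0.77 -0.46  0.69]
up 18.475 1.0007477105078273 [529.91 205.94 159.52] [-0.36 -0.17  0.26]
away 21.2167 0.9999967241267519 [440.1  -59.74 299.92] [-0.61 -0.26  0.47]
```

View pics/c6.png

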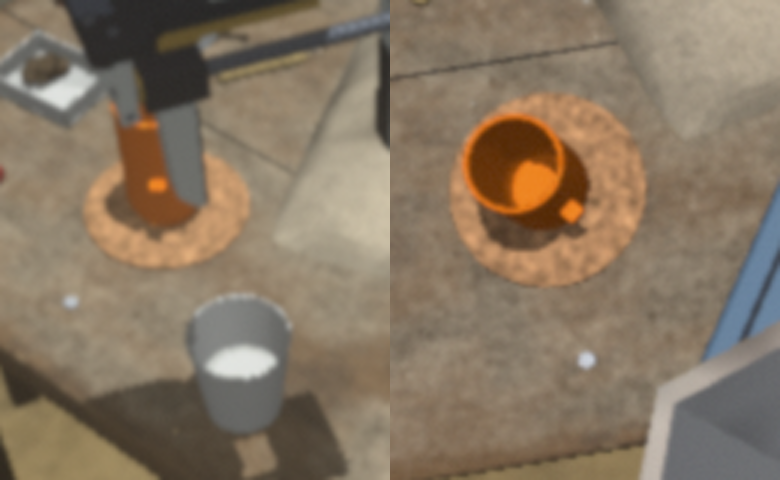

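View pics/top6.png

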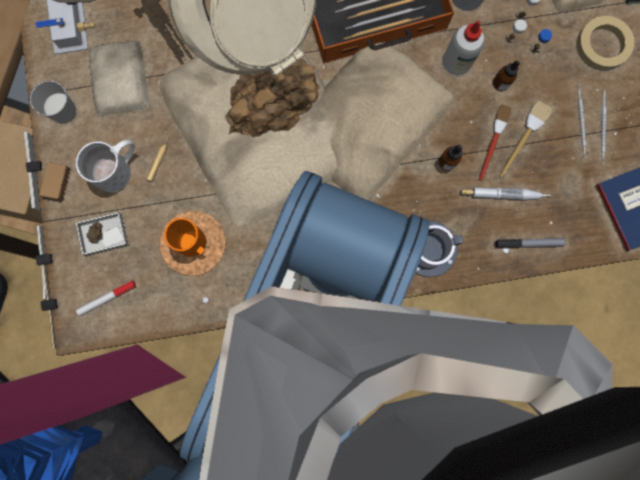

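The cup stands on the mat, with its rim centre at about (181.3,234.3) in the top view. The white cup's rim is at about (279.6,251) in the scene view, as before. A quick numeric check, then hand in.

```bash
python3 - <<'E'
from h import *
from bench import robot
print("rim at z=114:",atz("top",140+125.5/3-.5,180+164.5/3-.5,114),"upright prediction px",proj("top",[529.8,206,114]))
print("white",atz("scene",279.6,251.5,77))
robot.hand_in(); print(robot.current_t())
E
```

```text
rim at z=114: [530.2422028  204.62401038 114.        ] upright prediction px [180.55705809 234.56866732]
white [456.91351895  22.04959209  77.        ]
the job is handed in; nothing more can be done
the job is handed in; nothing more can be done
```

The orange cup is standing upright and released near the centre of the cork mat, and the job is handed in. The last reading before hand-in was 21.2 s of the allowed 48 s, and the hand-in gave no verdict.

I gripped the cup by its rim and twisted it about 50°. The lug in the image confirmed the turn, with no slip. I then pulled it straight up, carried it over the white cup's height, and lowered it until the force stop. It touched down at TCP height 77.9 mm, where I expected 78. Then I opened the gripper and moved the arm clear.

- **Orange cup:** in the top view its rim centre is within about 2 mm of the mat's centre as measured at the start, which fits an upright cup. In the final scene picture the gripper partly hid the cup, so this check comes from the top view alone.
- **White cup:** it reads at (457, 22) mm, against (456, 22) before, so it did not move.
- **Disagreement:** before lowering, the lug and rim showed a few pixels higher than predicted. For the lug, I had aimed at its end face while the bright patch is its top face. I did not pin down the roughly 2-pixel rim offset, but it had mostly gone at touchdown.

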